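Shut the book press on a batch of pocket books and set its castle nuts

TASK

Lay all the pocket books flat and side by side, their length running front to back, in the shallow tray of the press's slide-out bed, none riding on its lips, then push the bed fully home under the platen by its knob. Tighten the four castle nuts crosswise (each time the nut diagonally opposite next) in two rounds: about an eighth of a turn each in the first, and in the second on to at least a quarter turn in all from where they stand now, and then only as far as it takes to line a slot up with the cross hole in the stud, so that the split pins can go in. Leave the other things on the bench where they are.

Things in the scene. Friction and masses are not known exactly. Their poses are not given: they have to be found in the camera images.
- press: Four-stud cast-iron book press 170 x 376 mm, fixed. Origin on the bench under its middle; x away from the robot, y to the left. Studs at x +-46, y +-152 mm. Sprung iron platen 150 x 370 mm, underside 68, top 90 mm above the bench, 10 mm high cross rib (230 x 110 mm) on it; each nut pushes its corner down, 8 mm a turn; it meets the books after about a quarter turn.
- bed (a joint): The press's slide-out bed, m: 0 = fully home under the platen, at its stop; 0.130 = fully out towards the robot. About 3 N slides it; it stays where left. Its upright wooden knob, 26 mm in diameter, 40 mm high, stands on a 14 mm post at the middle of the near edge: 102 to 142 mm above the bench; with the bed home it just clears the platen.
- bed_top (a point): Middle of the bed's upper face, 42 mm above the bench, axes as the press's. The knob's middle is 86 mm in front of it (-x) and 80 mm above it. A shallow steel tray 120 x 266 mm with lips 4 mm thick, 6 mm high near and far, 5 mm left and right: clear area x -56 to +56, y -129 to +129 mm. With the bed home a book has 2 mm of air under the platen.
- book1: Cloth-covered pocket book, freshly cased in, lying flat: 96 mm long (x), 54 mm wide (y), 24 mm thick, about 110 g; origin at the centre of its underside, z up. All such books are alike; from start to start two or three are on the bench (None = not there).
- book2: Cloth-covered pocket book, freshly cased in, lying flat: 96 mm long (x), 54 mm wide (y), 24 mm thick, about 110 g; origin at the centre of its underside, z up. All such books are alike; from start to start two or three are on the bench (None = not there).
- book3: Cloth-covered pocket book, freshly cased in, lying flat: 96 mm long (x), 54 mm wide (y), 24 mm thick, about 110 g; origin at the centre of its underside, z up. All such books are alike; from start to start two or three are on the bench (None = not there).
- nut_nl (a joint): Turning of the near left castle nut (seen from the robot), rad: grows clockwise seen from above, which tightens it. 0 = quite slack; it stands between 0 and 0.15 at the start. It takes 0.55 to 0.8 N m and stays where it is left. A quarter turn is 1.571.
- nut_nl_top (a point): Centre of the top of the near left castle nut, 133 mm above the bench while slack, z up. Steel hexagon nut 55 mm across flats, 40 mm high, on a 3 mm washer 62 mm across; the upper 13 mm is a crown with six slots 10 mm wide, one over the middle of each flat, 60 degrees apart. The x axis is square to a pair of flats and runs through their slots.
- nut_nr (a joint): Turning of the near right castle nut (seen from the robot), rad: grows clockwise seen from above, which tightens it. 0 = quite slack; it stands between 0 and 0.15 at the start. It takes 0.55 to 0.8 N m and stays where it is left. A quarter turn is 1.571.
- nut_nr_top (a point): Centre of the top of the near right castle nut, 133 mm above the bench while slack, z up. Steel hexagon nut 55 mm across flats, 40 mm high, on a 3 mm washer 62 mm across; the upper 13 mm is a crown with six slots 10 mm wide, one over the middle of each flat, 60 degrees apart. The x axis is square to a pair of flats and runs through their slots.
- nut_fl (a joint): Turning of the far left castle nut (seen from the robot), rad: grows clockwise seen from above, which tightens it. 0 = quite slack; it stands between 0 and 0.15 at the start. It takes 0.55 to 0.8 N m and stays where it is left. A quarter turn is 1.571.
- nut_fl_top (a point): Centre of the top of the far left castle nut, 133 mm above the bench while slack, z up. Steel hexagon nut 55 mm across flats, 40 mm high, on a 3 mm washer 62 mm across; the upper 13 mm is a crown with six slots 10 mm wide, one over the middle of each flat, 60 degrees apart. The x axis is square to a pair of flats and runs through their slots.
- nut_fr (a joint): Turning of the far right castle nut (seen from the robot), rad: grows clockwise seen from above, which tightens it. 0 = quite slack; it stands between 0 and 0.15 at the start. It takes 0.55 to 0.8 N m and stays where it is left. A quarter turn is 1.571.
- nut_fr_top (a point): Centre of the top of the far right castle nut, 133 mm above the bench while slack, z up. Steel hexagon nut 55 mm across flats, 40 mm high, on a 3 mm washer 62 mm across; the upper 13 mm is a crown with six slots 10 mm wide, one over the middle of each flat, 60 degrees apart. The x axis is square to a pair of flats and runs through their slots.
- stud_nl: The near left stud, a fixed steel rod 30 mm in diameter that stands 5 mm out of its slack nut (up to 8 mm when tight); origin at the centre of its top end, 138 mm above the bench. Its x axis runs along the 6 mm cross hole for the split pin (11 mm below the top end, open at both sides); a dark line scribed across the end face shows the hole's direction.
- stud_nr: The near right stud, a fixed steel rod 30 mm in diameter that stands 5 mm out of its slack nut (up to 8 mm when tight); origin at the centre of its top end, 138 mm above the bench. Its x axis runs along the 6 mm cross hole for the split pin (11 mm below the top end, open at both sides); a dark line scribed across the end face shows the hole's direction.
- stud_fl: The far left stud, a fixed steel rod 30 mm in diameter that stands 5 mm out of its slack nut (up to 8 mm when tight); origin at the centre of its top end, 138 mm above the bench. Its x axis runs along the 6 mm cross hole for the split pin (11 mm below the top end, open at both sides); a dark line scribed across the end face shows the hole's direction.
- stud_fr: The far right stud, a fixed steel rod 30 mm in diameter that stands 5 mm out of its slack nut (up to 8 mm when tight); origin at the centre of its top end, 138 mm above the bench. Its x axis runs along the 6 mm cross hole for the split pin (11 mm below the top end, open at both sides); a dark line scribed across the end face shows the hole's direction.
- weight: Not part of the job, to be left where it is: brass paperweight with a ball knob, 52 mm across, 80 mm high.
- folder: Not part of the job, to be left where it is: bone folder 162 mm long, 5 mm thick.
- finisher1: Not part of the job, to be left where it is: finishing tool with a wooden handle and brass head, 171 mm long, 34 mm high.
- finisher2: Not part of the job, to be left where it is: finishing tool with a wooden handle and narrow brass head, 171 mm long, 34 mm high.
- hammer: Not part of the job, to be left where it is: hammer.
- gluepot: Not part of the job, to be left where it is: white glue pot, 72 mm across, 75 mm high.

How it is judged:
On the way, in this order (a step that is already met when the one before it is completed fails the run):
1. all the books lie flat and side by side in the bed's tray, inside its lips, with the bed still out (x of book1 in the frame of bed_top between -0.012 and 0.012 m and y of book1 in the frame of bed_top between -0.107 and 0.107 m and z of book1 in the frame of bed_top between -0.006 and 0.006 m and angle between each of book1, book2, book3's own z axis and vertical below 0.1 rad and angle between the x axis of each of book1, book2, book3 and the x axis of bed_top, either way round below 0.4 rad and x of book2 in the frame of bed_top between -0.012 and 0.012 m and y of book2 in the frame of bed_top between -0.107 and 0.107 m and z of book2 in the frame of bed_top between -0.006 and 0.006 m and x of book3 in the frame of bed_top between -0.012 and 0.012 m and y of book3 in the frame of bed_top between -0.107 and 0.107 m and z of book3 in the frame of bed_top between -0.006 and 0.006 m and value of joint bed above 0.09 m), for 0.2 s.
2. the bed is fully home with the books on it (x of book1 in the frame of bed_top between -0.012 and 0.012 m and y of book1 in the frame of bed_top between -0.107 and 0.107 m and z of book1 in the frame of bed_top between -0.006 and 0.006 m and angle between each of book1, book2, book3's own z axis and vertical below 0.1 rad and angle between the x axis of each of book1, book2, book3 and the x axis of bed_top, either way round below 0.4 rad and x of book2 in the frame of bed_top between -0.012 and 0.012 m and y of book2 in the frame of bed_top between -0.107 and 0.107 m and z of book2 in the frame of bed_top between -0.006 and 0.006 m and x of book3 in the frame of bed_top between -0.012 and 0.012 m and y of book3 in the frame of bed_top between -0.107 and 0.107 m and z of book3 in the frame of bed_top between -0.006 and 0.006 m and value of joint bed below 0.005 m), for 0.2 s.
3. every nut has had its first part turn (value of joint each of nut_nl, nut_nr, nut_fl, nut_fr above 0.5 rad), for 0.2 s.
At the end, for the whole second after the job is handed in: Books flat in the bed's tray (centre within 12 mm of its middle in x, 107 mm in y, length along the bed's x within 0.4 rad), bed within 5 mm of home, every nut at 1.45 to 3.0 rad with a slot within 0.12 rad of its stud's cross hole, nuts at rest (all of step 2 and value of joint nut_nl between 1.45 and 3 rad and value of joint nut_nr between 1.45 and 3 rad and value of joint nut_fl between 1.45 and 3 rad and value of joint nut_fr between 1.45 and 3 rad and (angle between the x axis of nut_nl_top and the x axis of stud_nl, either way round below 0.12 rad or angle between the x axis of nut_nl_top and the x axis of stud_nl, either way round between 0.9272 and 1.1672 rad) and (angle between the x axis of nut_nr_top and the x axis of stud_nr, either way round below 0.12 rad or angle between the x axis of nut_nr_top and the x axis of stud_nr, either way round between 0.9272 and 1.1672 rad) and (angle between the x axis of nut_fl_top and the x axis of stud_fl, either way round below 0.12 rad or angle between the x axis of nut_fl_top and the x axis of stud_fl, either way round between 0.9272 and 1.1672 rad) and (angle between the x axis of nut_fr_top and the x axis of stud_fr, either way round below 0.12 rad or angle between the x axis of nut_fr_top and the x axis of stud_fr, either way round between 0.9272 and 1.1672 rad) and velocity of joint each of nut_nl, nut_nr, nut_fl, nut_fr below 0.05 rad/s); the robot touches nothing.
It fails at once if a nut is tightened before the bed is home (value of joint bed above 0.03 m and value of joint any of nut_nl, nut_nr, nut_fl, nut_fr above 0.45 rad).
It fails at once if first round not crosswise: two nuts on the same side have been turned while the other two are still slack ((value of joint each of nut_nl, nut_nr above 0.5 rad and value of joint each of nut_fl, nut_fr below 0.3 rad) or (value of joint each of nut_nl, nut_fl above 0.5 rad and value of joint each of nut_nr, nut_fr below 0.3 rad) or (value of joint each of nut_fr, nut_nr above 0.5 rad and value of joint each of nut_nl, nut_fl below 0.3 rad) or (value of joint each of nut_fr, nut_fl above 0.5 rad and value of joint each of nut_nl, nut_nr below 0.3 rad)).
It fails at once if a nut is tightened right up (beyond 1.4 rad) while another has not had its first part turn (below 0.4 rad) (value of joint any of nut_nl, nut_nr, nut_fl, nut_fr above 1.4 rad and value of joint any of nut_nl, nut_nr, nut_fl, nut_fr below 0.4 rad).
It fails at once if second round not crosswise: two nuts on the same side are tight (beyond 1.45 rad) while the other two are both below 1.1 rad ((value of joint each of nut_nl, nut_nr above 1.45 rad and value of joint each of nut_fl, nut_fr below 1.1 rad) or (value of joint each of nut_nl, nut_fl above 1.45 rad and value of joint each of nut_nr, nut_fr below 1.1 rad) or (value of joint each of nut_fr, nut_nr above 1.45 rad and value of joint each of nut_nl, nut_fl below 1.1 rad) or (value of joint each of nut_fr, nut_fl above 1.45 rad and value of joint each of nut_nl, nut_nr below 1.1 rad)).
It fails at once if something that is not part of the job is shifted by more than 60 mm (distance of any of weight, folder, finisher1, finisher2, hammer, gluepot from where it was at the start of the episode above 0.06 m).
Of book1, book2, book3 only 2 to 3 are there at a start; the rules pass over those that are not, and their reading is None.
At some moment in a run one of book1, book2, book3 may be knocked a few centimetres aside while the robot is not near it.
Once in a run the grip may slacken for a moment while it holds something.
It also fails if it takes over 208 s, if anything falls off the work surface, if the arm or the gripper's body presses on something with over 40 N, if the wrist force passes 120 N, or if a joint passes its speed limit or range.

ROBOT

A 6-joint arm with a two-finger parallel gripper is mounted at the origin on the work surface. World frame = base frame: x ahead of the robot, y to its left, z up, the work surface at z = 0. Lengths are in m, angles in rad, forces in N, time in s.
With the tool pointing down it reaches from about 0.35 to 0.775 m from the base axis. Payload 7.3 kg.
Tool frame: the origin (TCP) lies midway between the tips of the shut fingers; the grasp point (between the pads) lies 19 mm behind it; z points along the fingers, y is the line along which they close (so a half turn about z gives the same grasp; the last joint's range is limited). The gripper opens to 92 mm and grips with 3 to 60 N. Pads are 19 mm wide; open, the fingers measure 130 mm over their backs; the gripper's body (75 mm by 190 mm) begins 47 mm behind the grasp point.
Start: joints at [-1.338, 0.342, 1.524, -0, 1.275, -0.146], TCP at [0.194, -0.488, 0.227] pointing down, gripper open.
Joint ranges: [-2.53, 2.53], [-0.77, 2.02], [0.04, 2.7], [-1, 4.14], [0.28, 2.66], [-3.11, 3.11]. Speed limits (rad/s): [2.57, 2.57, 3.14, 3.14, 3.14, 3.14].

INTERFACE

Orientations are given as [roll, pitch, yaw] about the fixed x, y, z axes, in that order (R = Rz(yaw) Ry(pitch) Rx(roll)).
In Python, from cell import monitor, vision, workorder gives the robot as it stands.
- The arm moves only by the tool move_arm, never from a script. Its argument "rows" is a list of rows, each a list of 5 numbers: the shift along the world's x, y, z in mm, then the turn about the world's z in rad, then the closure, from -1 (fully open) to 1 (shut). A call has 1 to 12 rows; each row shifts and turns the commanded pose from where the row before left it; what a row does not reach is not made up. A row lasts 1/10 s, in which the tool goes at most 50 mm and 8.59 degrees, less where a joint would pass 70% of its speed; a pose out of reach is approached as far as the arm can. A call is refused whole if a number of a shift passes 50 or a number of a turn 0.15, either way. A call with a gripper value outside its range is refused whole. The fingers move at their own pace and stop on an object; "newtons" is the grip in N (left out, the last holds). Time passes only in rows, so rows that do not move let the fingers close. It gives the time, the measured TCP pose, the force, the opening and the grip force at its end, in the units of the state.
- monitor.observe(): the state, without advancing time (a new reading comes with each control period).
- vision.read_camera(name): name is "scene" or "top" or "wrist"; returns the picture (420x560x3 uint8, red, green, blue); there is no depth.
- vision.get_calibration(name): a dict with "K" (3x3 intrinsics, pixels), "k1" (the pictures are not rectified: a ray, as slopes to the right and down, at radius r is drawn at 1 + k1 r^2 times it, then the intrinsics apply), "T" (4x4, takes a point from camera to world coordinates); the wrist camera has in their place "mount" (4x4, takes a point from camera to tool coordinates, whose origin is the TCP and whose axes are the flange's). Camera axes: x right, y up, looking along -z (the intrinsics and any distortion apply to the point x, -y, -z); pixel columns grow to the right and rows downward; lengths in m; the calibration is good to about 2 mm. A picture is of the moment at which its call begins: read the wrist's pose just before it. get_calibration takes no time and is no camera call.
- workorder.hand_in(): hands the job in; it is judged then, once.
The state is a dict: "time": time; "qpos": joint angles; "qvel": joint speeds; "joint_efforts": joint torques, N m; "tool_pos": TCP position; "tool_rot": TCP orientation; "contact_force": force on the tool from outside, world axes, zero at the start; "torque": the same for the moment, N m; "opening": finger opening in m; "grip_force": force on a finger pad.
Only numpy, scipy, OpenCV 4.12 (cv2) and the standard library are available. Lean on these libraries where they do the work, as an engineer would, in place of code of your own. Each camera call takes 0.05 s, during which the arm holds its last target. There are 200 camera calls.

## Working session

There is one attempt and no reset: what is moved stays moved. The work goes in short steps, Python scripts to look and compute and a tool call to move; the robot and the scene stay as the last step left them, time stands still between calls to the robot, and variables do not carry over. Pictures are saved under pics/ and viewed, at most 14 in all, crops included, and the job is handed in when it is done.

Besides the shell and the picture viewer there is one more tool, called as name(argument=value, ...) on one line, values as JSON. move_arm: Moves the arm, as the interface text tells. Its arguments: {"type":"object","properties":{"rows":{"type":"array","items":{"type":"array","items":{"type":"number"}}},"newtons":{"type":"number"}},"required":["rows"]}

```bash
ls; mkdir -p pics; cat > h.py <<'E'
import numpy as np, cv2
from scipy.spatial.transform import Rotation as R
from cell import monitor, vision, workorder
def cam(name):
    c=vision.get_calibration(name); s=monitor.observe()
    if name=='wrist':
        T=np.eye(4); r=np.array(s['tool_rot']); T[:3,:3]=R.from_euler('xyz',r).as_matrix(); T[:3,3]=s['tool_pos']; T=T@np.array(c['mount'])
    else: T=np.array(c['T'])
    return np.array(c['K']),c['k1'],T
def shot(name,fn):
    C=cam(name); im=vision.read_camera(name); cv2.imwrite(fn,im[:,:,::-1]); np.savez(fn+'.npz',K=C[0],k1=C[1],T=C[2]); return im
def ld(fn):
    d=np.load(fn+'.npz'); return d['K'],float(d['k1']),d['T']
def p2w(C,uv,z):
    K,k1,T=C; uv=np.atleast_2d(uv).astype(float)
    d=cv2.undistortPoints(uv[:,None],K,np.array([k1,0,0,0.]))[:,0]
    v=np.c_[d[:,0],-d[:,1],-np.ones(len(d))]@T[:3,:3].T
    return T[:3,3]+v*((z-T[2,3])/v[:,2])[:,None]
def w2p(C,P):
    K,k1,T=C; p=(np.atleast_2d(P)-T[:3,3])@T[:3,:3]; p=p*[1,-1,-1]
    return cv2.projectPoints(p[:,None],np.zeros(3),np.zeros(3),K,np.array([k1,0,0,0.]))[0][:,0]
E
python3 - <<'E'
from h import *
for n in('top','scene'):
    im=shot(n,f'pics/{n}0.png'); C=cam(n); print(n,C[0][0,0],C[1],C[2].round(3).tolist())
    cv2.imwrite(f'pics/{n}0b.png',cv2.resize(im[:,:,::-1],(800,600),interpolation=cv2.INTER_CUBIC))
print(vision.get_calibration('wrist'),monitor.observe())
E
```

```text
pics
top 396.6195386069069 -0.06100181396916055 [[0.02, 0.99, -0.143, 0.328], [-1.0, 0.02, -0.004, 0.004], [-0.001, 0.143, 0.99, 1.322], [0.0, 0.0, 0.0, 1.0]]
scene 381.9293350875008 0.016840879712613055 [[-0.704, -0.606, 0.371, 0.862], [0.71, -0.608, 0.355, 0.364], [0.01, 0.513, 0.858, 0.984], [0.0, 0.0, 0.0, 1.0]]
{'K': array([[323.77345946,   0.        , 281.6056347 ],
       [  0.        , 323.77345946, 203.92142448],
       [  0.        ,   0.        ,   1.        ]]), 'k1': 0.005090108867173662, 'mount': array([[-1.83653937e-04,  9.69363275e-01,  2.45631448e-01,
         6.54657015e-02],
       [ 9.99999968e-01,  1.34651414e-04,  2.16290693e-04,
        -1.78785822e-04],
       [ 1.76589633e-04,  2.45631479e-01, -9.69363268e-01,
        -1.58363166e-01],
       [ 0.00000000e+00,  0.00000000e+00,  0.00000000e+00,
         1.00000000e+00]])} {'time': 0.1, 'qpos': array([-1.33797823e+00,  3.42664148e-01,  1.52490099e+00, -3.70707413e-07,
        1.27537458e+00, -1.46036198e-01]), 'qvel': array([ 0.0013751 , -0.0020549 , -0.00245212, -0.00038492, -0.00061868,
        0.00144322]), 'joint_efforts': array([ 1.21508619e-03, -4.32005489e+01, -2.44693565e+01,  7.18623935e-02,
        5.26643428e-02, -3.62215542e-05]), 'tool_pos': array([ 0.1940968 , -0.48743044,  0.22611584]), 'tool_rot': array([-3.14025988e+00, -1.95670378e-04,  3.78854273e-01]), 'contact_force': array([ 1.11594472e-04, -1.36020824e+00,  7.12856925e-01]), 'torque': array([ 0.07702551,  0.02441651, -0.00123641]), 'grip_force': 0.0, 'opening': 0.0920549885190724}
```

View pics/top0b.png

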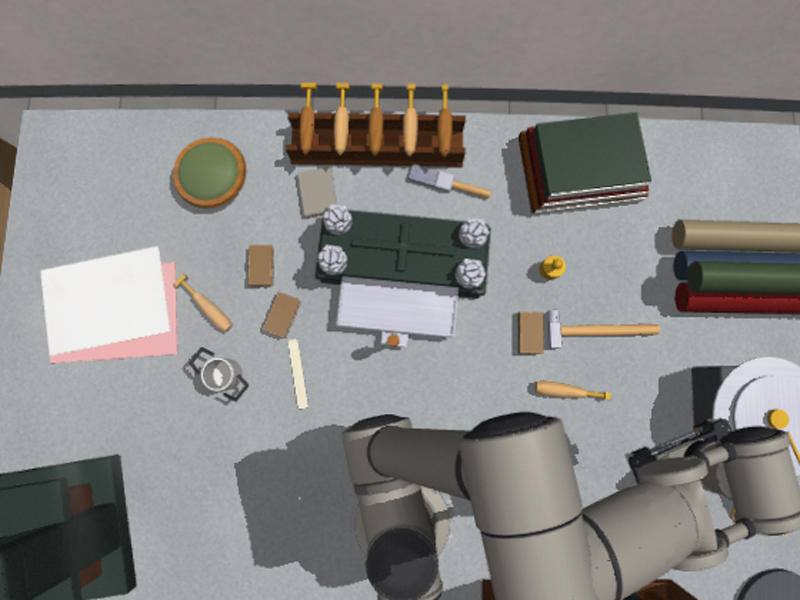

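View pics/scene0b.png

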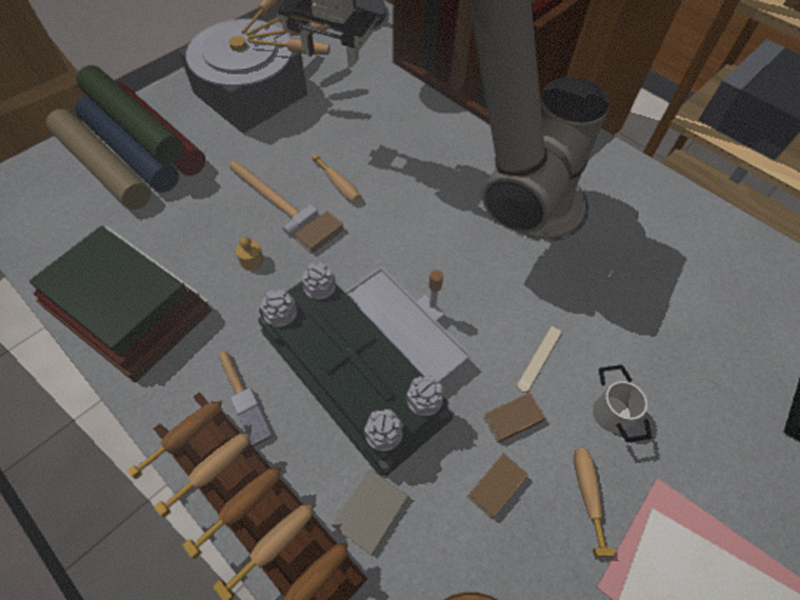

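The top view shows three brown books, at (260,266), (281,316) and (531,333), the last one beside the hammer head. The press is at about (404,250) with the bed out and the knob at (394,340). Next I'll enlarge that area.

```bash
python3 - <<'E'
from h import *
im=cv2.imread('pics/top0.png')
c=im[135:285,160:400]; cv2.imwrite('pics/c1.png',cv2.resize(c,None,fx=3.33,fy=3.33,interpolation=cv2.INTER_CUBIC))
C=ld('pics/top0.png')
for n,uv,z in [('b1',(260,266),.024),('b2',(281,316),.024),('b3',(531,333),.024),('knob',(394,340),.142),('nl',(332,259),.135),('nr',(471,272),.135),('fl',(337,219),.135),('fr',(475,233),.135)]:
    print(n,p2w(C,np.array(uv)/1.42857,z).round(3))
E
```

```text
b1 [[0.572 0.342 0.024]]
b2 [[0.455 0.287 0.024]]
b3 [[ 0.428 -0.29   0.024]]
knob [[0.398 0.023 0.142]]
nl [[0.569 0.159 0.135]]
nr [[ 0.547 -0.138  0.135]]
fl [[0.657 0.152 0.135]]
fr [[ 0.632 -0.146  0.135]]
```

View pics/c1.png

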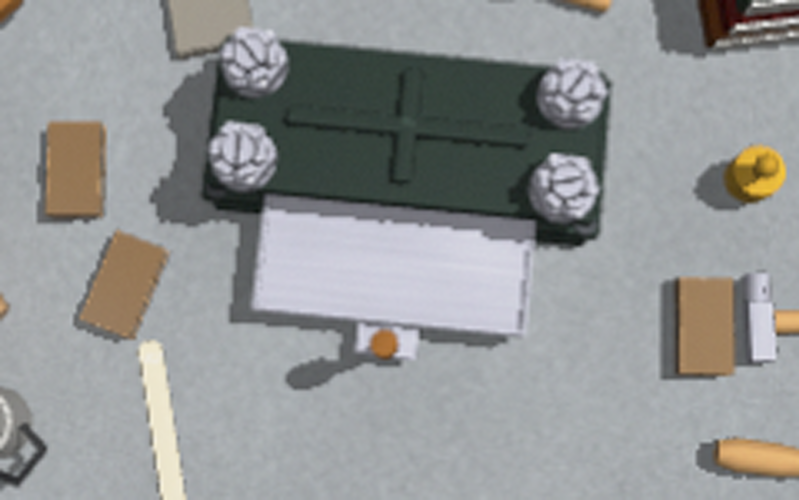

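The crop shows stud tops at fl (255,57), nl (243,152), nr (568,183) and fr (575,92), and the knob at (385,344). The book outlines are clear, and the hammer head at u=750 leaves only about 4 mm beside book 3's right side.

```bash
python3 - <<'E'
from h import *
C=ld('pics/top0.png')
f=lambda a,z:p2w(C,(np.array(a,float)+.5)/3.33-.5+[160,135],z)
for n,q in dict(b1=[(48,122),(104,121),(103,215),(46,215)],b2=[(118,232),(167,250),(133,338),(80,319)],b3=[(679,279),(734,280),(733,374),(678,373)]).items():
    P=f(q,.024)[:,:2]; r=cv2.minAreaRect((P*1000).astype(np.float32)); a=(P[0]+P[1]-P[2]-P[3]); print(n,P.mean(0).round(4),'yaw',np.arctan2(a[1],a[0]).round(3),np.linalg.norm(P[0]-P[1]).round(3),np.linalg.norm(a/2).round(3))
P=f([(255,57),(243,152),(568,183),(575,92)],.138)[:,:2]; print(P.round(3).tolist(),P.mean(0))
a=P[0]+P[1]-P[2]-P[3]; print('press yaw from y',np.arctan2(-a[0],a[1]))
k=f([(385,344)],.142); print('knob',k)
t=f([(263,197),(252,308),(522,333),(536,220)],.048); print(t.round(3).tolist())
E
```

```text
b1 [0.5754 0.3417] yaw 0.042 0.057 0.096
b2 [0.4589 0.2859] yaw -0.345 0.053 0.093
b3 [ 0.429  -0.2895] yaw -0.021 0.055 0.093
[[0.661, 0.151], [0.571, 0.158], [0.549, -0.139], [0.634, -0.145]] [0.60375922 0.00632327]
press yaw from y -0.08453894476463944
knob [[0.39852356 0.02458351 0.142     ]]
[[0.545, 0.149, 0.048], [0.436, 0.156, 0.048], [0.417, -0.106, 0.048], [0.528, -0.119, 0.048]]
```

Three books measure 96x55, so the measurements agree with the stated sizes. The bed looks about 120 mm out. I'll go above book 3 first for a close look at the hammer gap.

move_arm(rows=[[20,22,4,-0.04,-1],[20,22,4,-0.04,-1],[20,22,4,-0.04,-1],[20,22,0,-0.04,-1],[20,22,0,-0.04,-1],[20,22,0,-0.04,-1],[20,22,0,-0.04,-1],[20,22,0,-0.04,-1],[20,22,0,-0.04,-1],[0,0,0,-0.04,-1],[0,0,0,0,-1],[0,0,0,0,-1]])

```text
time: 1.3
tool_pos: [0.374, -0.2898, 0.2385]
tool_rot: [-3.141, 0.0, -0.02]
contact_force: [-0.5, -0.4, -0.2]
opening: 0.0917
grip_force: 0.0
```

```bash
python3 - <<'E'
from h import *
s=monitor.observe();print(s['tool_pos'],s['tool_rot'],s['qpos'].round(3))
im=shot('wrist','pics/w1.png'); cv2.imwrite('pics/w1b.png',cv2.resize(im[:,:,::-1],(800,600),interpolation=cv2.INTER_CUBIC))
E
```

```text
[ 0.37397916 -0.28984552  0.23852688] [-3.14145288e+00  4.29476633e-04 -2.01802334e-02] [-0.821  0.237  1.639 -0.     1.266  0.77 ]
```

View pics/w1b.png

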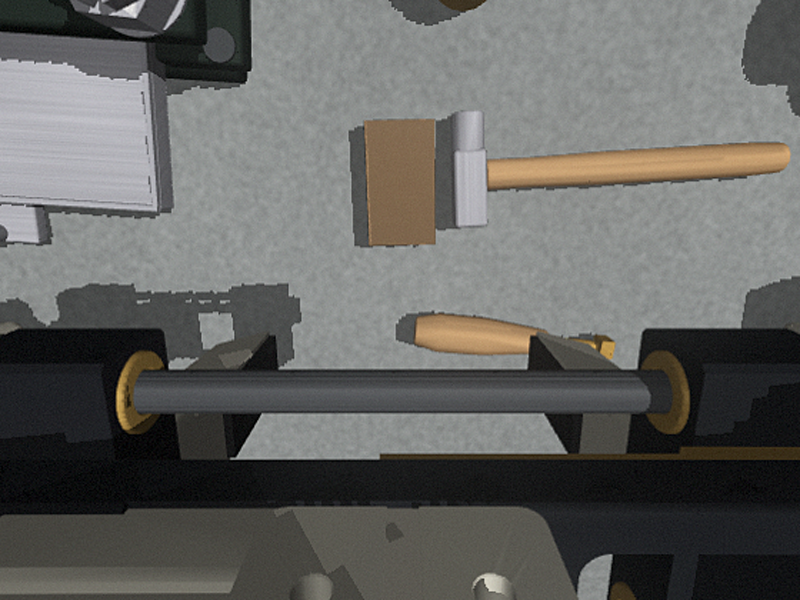

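Close view: book 3 has corners (365,120) to (435,244). The hammer head's left edge is at u=454, so the gap is about 15 mm, less than a finger's 19 mm. I'll press on the book from above with shut fingers and drag it left.

```bash
python3 - <<'E'
from h import *
C=ld('pics/w1.png')
g=lambda a,z:p2w(C,(np.array(a,float)+.5)*.7-.5,z)
P=g([(365,120),(435,119),(435,244),(368,244)],.024);print(P.round(3).tolist(),P.mean(0))
print(g([(454,226),(454,150)],.024),g([(420,330),(415,320)],.02))
print('tray near right corner',g([(157,211)],.048),'bracket',g([(45,243)],.05))
print('nut?',g([(135,20)],.133))
E
```

```text
[[0.48, -0.263, 0.024], [0.479, -0.316, 0.024], [0.384, -0.316, 0.024], [0.385, -0.262, 0.024]] [ 0.43206309 -0.28944526  0.024     ]
[[ 0.39820543 -0.33146002  0.024     ]
 [ 0.45658754 -0.33103486  0.024     ]] [[ 0.3093873  -0.30333381  0.02      ]
 [ 0.3184734  -0.29916476  0.02      ]]
tray near right corner [[ 0.41640328 -0.10772474  0.048     ]] bracket [[ 0.39444923 -0.02124543  0.05      ]]
nut? [[ 0.51830914 -0.15595118  0.133     ]]
```

move_arm(rows=[[20,0,-30,0,1],[20,0,-30,0,1],[12,0,-30,0,1],[0,0,-30,0,1],[0,0,-30,0,1],[0,0,-30,0,1],[0,0,-20,0,1],[0,0,-8,0,1],[0,0,0,0,1],[0,0,0,0,1]])

```text
time: 2.35
tool_pos: [0.4265, -0.2905, 0.0316]
tool_rot: [3.141, -0.001, -0.022]
contact_force: [0.4, 0.3, 0.5]
opening: 0.0163
grip_force: 0.0
```

move_arm(rows=[[0,0,-3,0,1],[0,0,-3,0,1],[0,0,-2,0,1],[0,0,-1,0,1],[0,0,0,0,1]])

```text
time: 2.85
tool_pos: [0.4266, -0.2903, 0.0241]
tool_rot: [3.14, -0.002, -0.021]
contact_force: [-4.9, 3.1, 21.5]
opening: 0.0004
grip_force: 10.5
```

move_arm(rows=[[0,4,0,0,1],[0,4,0,0,1],[0,4,0,0,1],[0,4,0,0,1],[0,4,0,0,1],[0,4,0,0,1],[0,4,0,0,1],[0,2,0,0,1],[0,0,30,0,1],[0,0,50,0,0],[-10,0,50,0,-1],[-40,0,30,0,-1]])

```text
time: 4.05
tool_pos: [0.3789, -0.2612, 0.1846]
tool_rot: [3.137, -0.006, -0.019]
contact_force: [-0.2, -1.7, 0.9]
opening: 0.0197
grip_force: 0.0
```

```bash
python3 - <<'E'
from h import *
im=shot('wrist','pics/w2.png'); C=ld('pics/w2.png')
print(monitor.observe()['tool_pos'])
hsv=cv2.cvtColor(im,cv2.COLOR_RGB2HSV); m=cv2.inRange(hsv,(8,90,60),(16,190,170))
m=cv2.morphologyEx(m,cv2.MORPH_OPEN,np.ones((5,5)))
for c in cv2.findContours(m,0,2)[0]:
    if cv2.contourArea(c)>600:
        r=cv2.minAreaRect(c); P=p2w(C,cv2.boxPoints(r),.024); print(cv2.contourArea(c),r,P.mean(0).round(4),P.round(3).tolist())
print(im[130,280])
cv2.imwrite('pics/w2b.png',cv2.resize(im[:,:,::-1],(800,600)))
E
```

```text
[ 0.37367652 -0.26065226  0.18737027]
[153 124  94]
```

View pics/w2b.png

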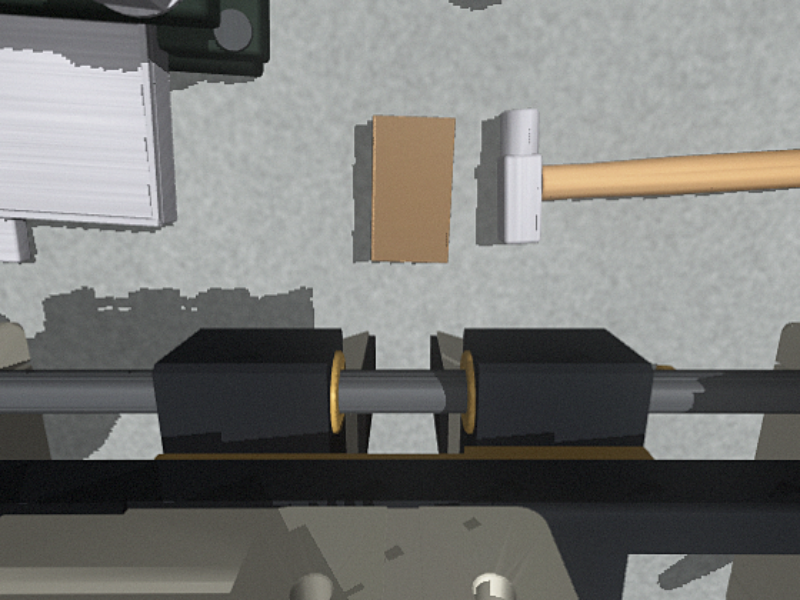

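The drag worked. The book now spans (373,115) to (448,262), and the gap to the hammer is about 30 mm.

```bash
cat >> h.py <<'E'
def book(fn,q,z=.024,s=.7,o=(0,0)):
    P=p2w(ld(fn),(np.array(q,float)+.5)*s-.5+np.array(o),z)[:,:2]; a=P[0]+P[1]-P[2]-P[3]
    print('centre',P.mean(0).round(4),'yaw',round(float(np.arctan2(a[1],a[0])),3),'w,l',np.linalg.norm(P[0]-P[1]).round(3),np.linalg.norm(a/2).round(3)); return P
E
python3 - <<'E'
from h import *
print(book('pics/w2.png',[(373,115),(455,118),(448,262),(372,262)]))
print(p2w(ld('pics/w2.png'),np.array([(500,240),(500,160)])*.7,.024))
E
```

```text
centre [ 0.4335 -0.2693] yaw -0.043 w,l 0.053 0.096
[[ 0.4828621  -0.24466828]
 [ 0.48003088 -0.29793478]
 [ 0.38509395 -0.29382301]
 [ 0.38615745 -0.24061996]]
[[ 0.39967372 -0.32992317  0.024     ]
 [ 0.45302351 -0.32821795  0.024     ]]
```

Next I'll pull the bed fully out by its knob. That gives clear tray access and a known bed position.

move_arm(rows=[[4,41,5,-0.02,-1],[4,41,5,-0.02,-1],[4,41,0,-0.02,-1],[4,41,0,-0.005,-1],[4,41,0,0,-1],[4,40,0,0,-1],[0,40,0,0,-1],[0,0,-30,0,-0.2],[0,0,-40,0,-0.2],[0,0,-19,0,-0.2],[0,0,0,0,-0.2]])

```text
time: 5.2
tool_pos: [0.3984, 0.0256, 0.0999]
tool_rot: [-3.141, 0.005, -0.086]
contact_force: [0.8, -0.7, 0.6]
opening: 0.0579
grip_force: 0.0
```

move_arm(newtons=15, rows=[[0,0,0,0,1],[0,0,0,0,1],[0,0,0,0,1],[0,0,0,0,1],[0,0,0,0,1],[0,0,0,0,1]])

```text
time: 5.8
tool_pos: [0.4011, 0.0268, 0.1026]
tool_rot: [-3.139, -0.002, -0.088]
contact_force: [1.0, 12.2, 3.6]
opening: 0.0254
grip_force: 15.0
```

move_arm(rows=[[-3,1,0,0,1],[-3,0,0,0,1],[-3,0,0,0,1],[-3,1,0,0,1],[-2,0,0,0,1],[0,0,0,0,1]])

```text
time: 6.4
tool_pos: [0.3923, 0.0275, 0.1034]
tool_rot: [-3.14, -0.014, -0.088]
contact_force: [15.8, 7.4, -7.9]
opening: 0.0255
grip_force: 15.0
```

move_arm(rows=[[2,-1,0,0,-0.3],[0,0,0,0,-0.3],[0,0,0,0,-0.3],[0,0,30,0,-0.3],[0,0,40,0,-0.3],[0,0,20,0,-0.3],[-30,0,40,0,-0.3],[-20,0,10,0,-0.3],[0,0,0,0,-0.3],[0,0,0,0,-0.3]])

```text
time: 7.4
tool_pos: [0.3384, 0.0261, 0.2417]
tool_rot: [3.141, -0.001, -0.087]
contact_force: [0.6, 1.5, 0.2]
opening: 0.0598
grip_force: 0.0
```

```bash
python3 - <<'E'
from h import *
print(monitor.observe()['tool_pos'])
im=shot('wrist','pics/w3.png')
cv2.imwrite('pics/w3b.png',cv2.resize(im[:,:,::-1],(800,600),interpolation=cv2.INTER_CUBIC))
E
```

```text
[0.33838639 0.02612907 0.24170555]
```

View pics/w3b.png

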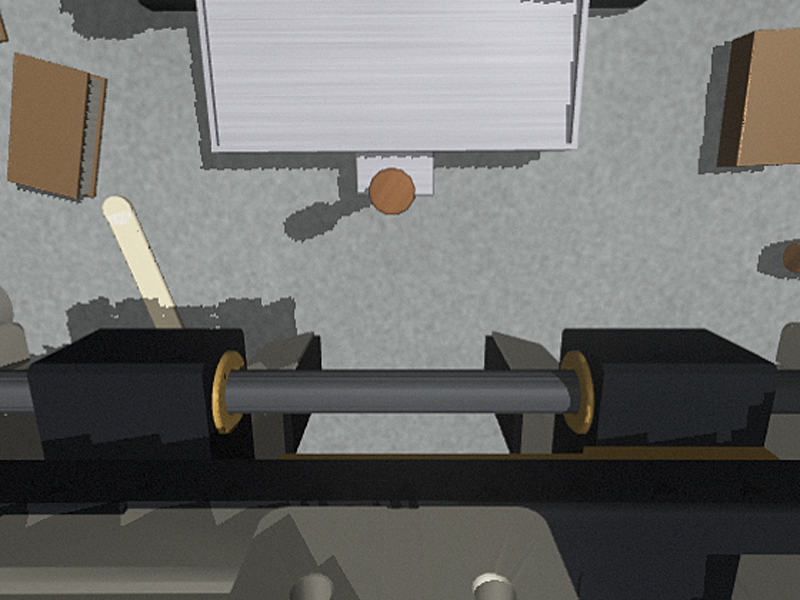

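The tray's near lip runs from (207,152) to (577,148) and the knob is at (392,191). The near end of book 3 is visible on the right.

```bash
python3 - <<'E'
from h import *
C=ld('pics/w3.png'); g=lambda a,z:p2w(C,(np.array(a,float)+.5)*.7-.5,z)
P=g([(207,152),(577,148)],.048);print(P); d=P[0]-P[1]; y=np.arctan2(-d[0],d[1]); print('yaw',y,np.linalg.norm(d))
m=P.mean(0)[:2]; print('bedtop',m+.060*np.array([np.cos(y),np.sin(y)]))
k=g([(392,191)],.142)[0]; print('knob',k,'bedtop',k[:2]+.086*np.array([np.cos(y),np.sin(y)]))
print(g([(740,165),(800,163)],.024),g([(718,165)],0))
E
```

```text
[[ 0.43164176  0.16116335  0.048     ]
 [ 0.41109851 -0.10744786  0.048     ]]
yaw -0.0763309016707149 0.2693956283083788
bedtop [0.48119542 0.02228234]
knob [0.39532569 0.02702301 0.142     ] bedtop [0.48107528 0.02046493]
[[ 0.38762859 -0.24297096  0.024     ]
 [ 0.38502013 -0.28921349  0.024     ]] [[ 0.38823237 -0.24163527  0.        ]]
```

move_arm(rows=[[12,-37,0,0.01,-0.4],[12,-37,0,0.01,-0.4],[12,-37,0,0.01,-0.4],[12,-37,0,0.01,-0.4],[12,-37,0,0.004,-0.4],[12,-36,0,0,-0.4],[12,-36,0,0,-0.4],[12,-36,0,0,-0.4],[0,0,-45,0,-0.4],[0,0,-45,0,-0.4],[0,0,-45,0,-0.4],[0,0,-40,0,-0.4]])

```text
time: 8.65
tool_pos: [0.4337, -0.2664, 0.063]
tool_rot: [-3.14, 0.003, -0.043]
contact_force: [-0.1, -1.0, 0.2]
opening: 0.0644
grip_force: 0.0
```

move_arm(rows=[[0,0,-15,0,-0.4],[0,0,-15,0,-0.4],[0,0,-15,0,-0.4],[0,0,-10,0,-0.4],[0,0,-5,0,-0.4],[0,0,0,0,-0.4],[0,0,0,0,-0.4]])

```text
time: 9.35
tool_pos: [0.4346, -0.267, 0.0069]
tool_rot: [3.141, -0.0, -0.042]
contact_force: [-0.7, -0.3, 0.1]
opening: 0.0641
grip_force: 0.0
```

move_arm(newtons=30, rows=[[0,0,0,0,1],[0,0,0,0,1],[0,0,0,0,1],[0,0,0,0,1],[0,0,0,0,1],[0,0,10,0,1],[0,0,30,0,1],[0,0,40,0,1],[0,0,40,0,1],[0,0,0,0,1]])

```text
time: 10.35
tool_pos: [0.4366, -0.2685, 0.1321]
tool_rot: [3.136, -0.008, -0.042]
contact_force: [0.0, -0.6, -1.7]
opening: 0.0537
grip_force: 30.0
```

move_arm(rows=[[6,35,0,-0.01,1],[6,35,0,-0.01,1],[6,35,0,-0.01,1],[6,35,0,-0.008,1],[6,35,0,0,1],[5,35,0,0,1],[0,0,-20,0,1],[0,0,-20,0,1],[0,0,-20,0,1],[0,0,-14,0,1],[0,0,0,0,1],[0,0,0,0,1]])

```text
time: 11.55
tool_pos: [0.4689, -0.0566, 0.0526]
tool_rot: [-3.141, 0.002, -0.08]
contact_force: [0.3, 0.4, -1.5]
opening: 0.0536
grip_force: 30.0
```

move_arm(rows=[[3,0,-2,0,1],[0,0,-2,0,1],[0,0,-1,0,1],[0,0,0,0,1],[0,0,0,0,-0.35],[0,0,0,0,-0.35],[0,0,0,0,-0.35],[0,0,0,0,-0.35]])

```text
time: 12.35
tool_pos: [0.4723, -0.0568, 0.0477]
tool_rot: [3.142, 0.0, -0.08]
contact_force: [-0.9, 0.9, 0.6]
opening: 0.0618
grip_force: 0.0
```

move_arm(rows=[[0,0,20,0,-0.4],[0,0,40,0,-0.4],[0,0,40,0,-0.4],[-5,40,20,-0.05,-0.4],[-5,50,0,-0.05,-0.4],[-5,50,0,-0.05,-0.4],[-5,50,0,-0.05,-0.4],[-10,40,10,-0.05,-0.4],[-20,30,10,0,-0.4],[-15,30,10,0,-0.4],[-10,0,10,0,-0.4],[0,0,0,0,-0.4]])

```text
time: 13.55
tool_pos: [0.3969, 0.2329, 0.2088]
tool_rot: [-3.141, -0.001, -0.328]
contact_force: [1.0, 0.6, 0.4]
opening: 0.0641
grip_force: 0.0
```

```bash
python3 - <<'E'
from h import *
s=monitor.observe();print(s['tool_pos'],s['tool_rot'],s['qpos'].round(2))
im=shot('wrist','pics/w4.png')
cv2.imwrite('pics/w4b.png',cv2.resize(im[:,:,::-1],(800,600),interpolation=cv2.INTER_CUBIC))
E
```

```text
[0.39686125 0.23290798 0.20877784] [-3.14090344e+00 -1.34051572e-03 -3.27870382e-01] [ 0.36  0.24  1.72 -0.    1.18  2.26]
```

View pics/w4b.png

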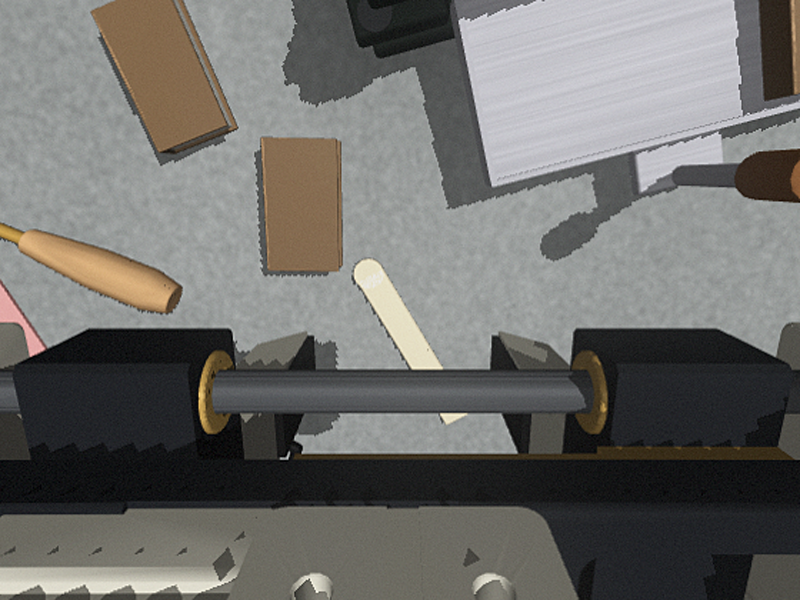

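Book 2's top face spans (261,138) to (337,270), unobstructed except for the folder tip at (369,270). Book 1's near edge runs from (162,152) to (228,130).

```bash
python3 - <<'E'
from h import *
print(book('pics/w4.png',[(261,138),(337,138),(337,269),(266,270)]).round(3).tolist())
C=ld('pics/w4.png'); g=lambda a,z:p2w(C,(np.array(a,float)+.5)*.7-.5,z)
P=g([(162,152),(228,130),(92,10),(175,0)],.024);print(P, np.arctan2(*(P[0]-P[1])[[0,1]]*[-1,1]))
print('folder',g([(369,262)],.005))
E
```

```text
centre [0.4618 0.29  ] yaw -0.363 w,l 0.054 0.095
[[0.515, 0.299], [0.497, 0.248], [0.409, 0.281], [0.426, 0.332]]
[[0.52850223 0.36883707 0.024     ]
 [0.52703544 0.31839546 0.024     ]
 [0.62469431 0.37260512 0.024     ]
 [0.6125011  0.31809209 0.024     ]] -0.029070894540565644
folder [[0.40367974 0.25898651 0.005     ]]
```

move_arm(rows=[[25,20,0,-0.02,-0.4],[25,20,0,-0.015,-0.4],[15,17,-20,0,-0.4],[0,0,-40,0,-0.4],[0,0,-45,0,-0.4],[0,0,-45,0,-0.4],[0,0,-30,0,-0.4],[0,0,-15,0,-0.4],[0,0,-6,0,-0.4],[0,0,0,0,-0.4],[0,0,0,0,-0.4]])

```text
time: 14.7
tool_pos: [0.4634, 0.2891, 0.0074]
tool_rot: [-3.141, -0.001, -0.366]
contact_force: [0.1, 0.6, -0.1]
opening: 0.0645
grip_force: 0.0
```

move_arm(newtons=30, rows=[[0,0,0,0,1],[0,0,0,0,1],[0,0,0,0,1],[0,0,0,0,1],[0,0,0,0,1],[0,0,10,0,1],[0,0,30,0,1],[0,0,40,0,1],[0,0,40,0,1],[0,0,10,0,1],[0,0,0,0,1]])

```text
time: 15.8
tool_pos: [0.4631, 0.2899, 0.1387]
tool_rot: [-3.139, -0.003, -0.365]
contact_force: [-0.4, 0.4, -1.8]
opening: 0.0538
grip_force: 29.9
```

move_arm(rows=[[2,-30,5,0.07,1],[2,-38,0,0.07,1],[2,-40,0,0.07,1],[2,-40,0,0.07,1],[2,-40,0,0.005,1],[2,-40,0,0,1],[3,-40,0,0,1],[0,0,-30,0,1],[0,0,-30,0,1],[0,0,-20,0,1],[0,0,-8,0,1],[0,0,0,0,1]])

```text
time: 17.0
tool_pos: [0.4766, 0.0215, 0.0525]
tool_rot: [3.142, 0.003, -0.08]
contact_force: [0.6, -0.7, -1.2]
opening: 0.0538
grip_force: 30.0
```

move_arm(rows=[[1,0,-2,0,1],[0,0,-2,0,1],[0,0,0,0,1],[0,0,0,0,-0.35],[0,0,0,0,-0.35],[0,0,0,0,-0.35],[0,0,0,0,-0.35],[0,0,30,0,-0.4],[0,0,40,0,-0.4],[0,0,45,0,-0.4],[0,0,45,0,-0.4],[-20,20,20,0,-0.4]])

```text
time: 18.2
tool_pos: [0.4614, 0.0402, 0.2338]
tool_rot: [3.141, -0.008, -0.082]
contact_force: [0.2, 1.0, 0.4]
opening: 0.0647
grip_force: 0.0
```

move_arm(rows=[[0,40,0,0.02,-0.4],[0,40,0,0.02,-0.4],[0,42,0,0.02,-0.4],[0,42,0,0,-0.4],[0,42,0,0,-0.4],[0,42,0,0,-0.4],[10,42,-10,0,-0.4],[10,0,-10,0,-0.4],[10,0,-10,0,-0.4],[0,0,0,0,-0.4],[0,0,0,0,-0.4]])

```text
time: 19.3
tool_pos: [0.4886, 0.3302, 0.1996]
tool_rot: [3.141, 0.001, -0.022]
contact_force: [-0.4, -0.0, 0.1]
opening: 0.0645
grip_force: 0.0
```

```bash
python3 - <<'E'
from h import *
s=monitor.observe();print(s['tool_pos'],s['tool_rot'],s['qpos'].round(2))
a=shot('wrist','pics/w5.png'); b=shot('top','pics/t5.png')
c=cv2.resize(b[165:275,230:350],None,fx=3.4,fy=3.4,interpolation=cv2.INTER_CUBIC); a=cv2.resize(a[:240],None,fx=1.4,fy=1.4)
cv2.imwrite('pics/m5.png',np.vstack([a[:230],np.pad(c,((0,0),(0,784-408),(0,0)))[:370]])[:,:,::-1])
E
```

```text
[0.48860534 0.33016857 0.19956109] [ 3.14088018e+00  9.92179818e-04 -2.20982274e-02] [ 0.46  0.48  1.38 -0.    1.28  2.06]
```

View pics/m5.png

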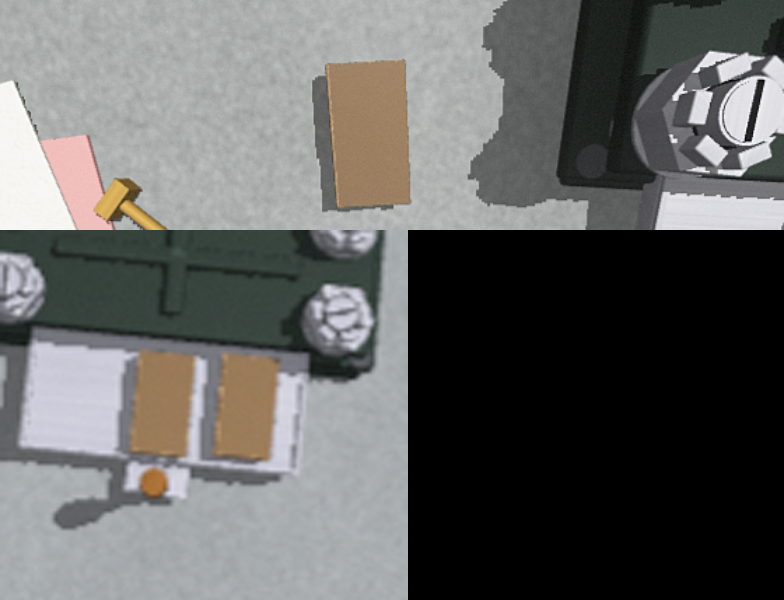

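Book 1 spans (327,63) to (410,204) in the wrist view. The top view shows the two placed books lying inside the lips, centred fore and aft.

```bash
python3 - <<'E'
from h import *
book('pics/w5.png',[(327,63),(405,60),(410,204),(336,207)],s=1/1.4)
for q in ([(139,351),(195,353),(186,457),(132,454)],[(224,352),(279,356),(270,460),(216,456)]):
    book('pics/t5.png',q,z=.066,s=1/3.4,o=(230,165))
E
```

```text
centre [0.5776 0.3456] yaw 0.015 w,l 0.053 0.096
centre [0.2618 0.0155] yaw -0.057 w,l 0.052 0.094
centre [ 0.2613 -0.0618] yaw -0.069 w,l 0.051 0.094
```

move_arm(rows=[[30,5,0,0.02,-0.4],[30,5,0,0.017,-0.4],[29,5,-15,0,-0.4],[0,0,-40,0,-0.4],[0,0,-45,0,-0.4],[0,0,-45,0,-0.4],[0,0,-30,0,-0.4],[0,0,-13,0,-0.4],[0,0,-5,0,-0.4],[0,0,0,0,-0.4],[0,0,0,0,-0.4]])

```text
time: 20.5
tool_pos: [0.5787, 0.347, 0.0091]
tool_rot: [-3.14, -0.003, 0.017]
contact_force: [0.2, 1.4, -0.3]
opening: 0.0646
grip_force: 0.0
```

move_arm(newtons=30, rows=[[0,0,0,0,1],[0,0,0,0,1],[0,0,0,0,1],[0,0,0,0,1],[0,0,0,0,1],[0,0,10,0,1],[0,0,30,0,1],[0,0,40,0,1],[0,0,40,0,1],[0,0,20,0,1],[0,0,0,0,1]])

```text
time: 21.6
tool_pos: [0.5791, 0.3473, 0.1513]
tool_rot: [-3.139, -0.007, 0.017]
contact_force: [0.5, 0.8, -0.6]
opening: 0.0539
grip_force: 30.0
```

move_arm(rows=[[-40,-10,0,-0.02,1],[-40,-20,0,-0.02,1],[-15,-40,0,-0.02,1],[0,-44,0,-0.02,1],[0,-44,0,-0.017,1],[0,-44,0,0,1],[0,-44,0,0,1],[0,0,-30,0,1],[0,0,-30,0,1],[0,0,-25,0,1],[0,0,-10,0,1],[0,0,0,0,1]])

```text
time: 22.8
tool_pos: [0.482, 0.1002, 0.0508]
tool_rot: [3.141, 0.002, -0.08]
contact_force: [0.4, 0.2, -1.2]
opening: 0.0538
grip_force: 30.0
```

move_arm(rows=[[2,0,-1,0,1],[0,0,-1,0,1],[0,0,0,0,1],[0,0,0,0,-0.35],[0,0,0,0,-0.35],[0,0,0,0,-0.35],[0,0,0,0,-0.35],[0,0,30,0,-0.4],[0,0,40,0,-0.4],[0,0,45,0,-0.4],[0,0,45,0,-0.4]])

```text
time: 23.9
tool_pos: [0.4839, 0.1005, 0.2112]
tool_rot: [3.141, 0.001, -0.08]
contact_force: [0.4, 0.5, -0.1]
opening: 0.0647
grip_force: 0.0
```

move_arm(rows=[[-25,-20,20,0,-0.4],[-35,-20,20,0,-0.4],[-35,-20,10,0,-0.4],[-35,-10,0,0,-0.4],[-5,0,0,0,-0.4],[0,0,0,0,-0.4],[0,0,0,0,-0.4]])

```text
time: 24.6
tool_pos: [0.3503, 0.0306, 0.2599]
tool_rot: [-3.142, -0.001, -0.08]
contact_force: [0.4, 0.1, -0.4]
opening: 0.0641
grip_force: 0.0
```

```bash
python3 - <<'E'
from h import *
s=monitor.observe();print(s['tool_pos'],s['tool_rot'])
a=shot('wrist','pics/w6.png'); b=shot('top','pics/t6.png')
c=cv2.resize(b[180:270,220:340],None,fx=3.4,fy=3.4,interpolation=cv2.INTER_CUBIC); a=cv2.resize(a[:200],None,fx=1.4,fy=1.4)
cv2.imwrite('pics/m6.png',np.vstack([a,np.pad(c,((0,0),(0,784-408),(0,0)))])[:,:,::-1]); print(a.shape)
E
```

```text
[0.35034725 0.03058854 0.25990357] [-3.14153098e+00 -9.22968693e-04 -8.01088159e-02]
(280, 784, 3)
```

View pics/m6.png

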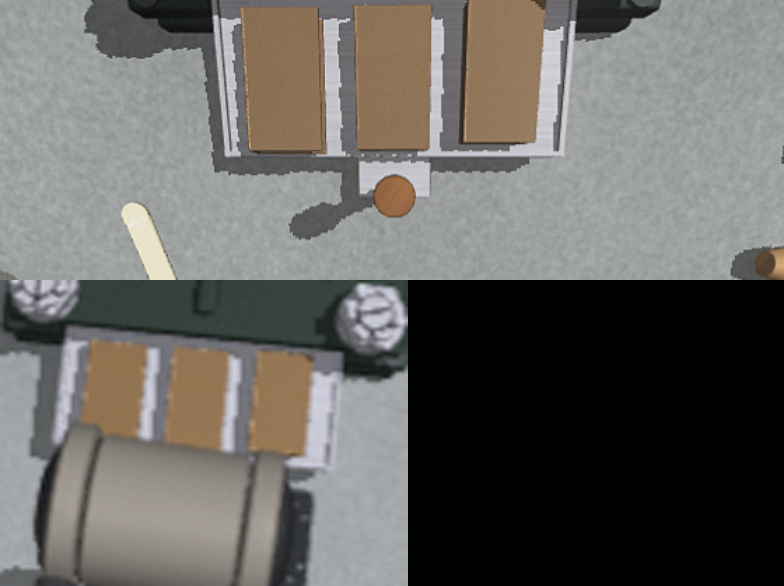

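All three books lie flat inside the tray, with near edges at v≈151, 149 and 143 (lip at v≈156). I'll check their x offsets in the bed frame.

```bash
python3 - <<'E'
from h import *
C=ld('pics/w6.png'); g=lambda a,z:p2w(C,(np.array(a,float)+.5)/1.4-.5,z)[:,:2]
P=g([(226,157),(565,155)],.048); d=P[0]-P[1]; L=np.linalg.norm(d); y=np.arctan2(-d[0],d[1]); u=np.array([np.cos(y),np.sin(y)]); v=np.array([-u[1],u[0]])
bt=P.mean(0)+.06*u; print(L,y,bt)
for q in ([(250,151),(322,150)],[(356,149),(429,149)],[(464,143),(535,144)]):
    e=g(q,.066).mean(0)+.048*u-bt; print('x,y mm',(e@u*1e3).round(1),(e@v*1e3).round(1))
k=g([(394,197)],.142)[0]; print('knob',k)
E
```

```text
0.26612887483820535 -0.07464768917534506 [0.48664328 0.01941901]
x,y mm -8.1 81.5
x,y mm -7.5 2.1
x,y mm -4.0 -77.3
knob [0.40050378 0.02695248]
```

Left and middle books sit about 8 mm towards the near lip. I'll re-grip both and move them about 6 mm away from it.

move_arm(rows=[[35,18,0,0,-0.4],[35,18,0,0,-0.4],[35,18,0,0,-0.4],[28,16,0,0,-0.4],[0,0,-45,0,-0.4],[0,0,-45,0,-0.4],[0,0,-45,0,-0.4],[0,0,-45,0,-0.4],[0,0,-18,0,-0.4],[0,0,-9,0,-0.4],[0,0,0,0,-0.4],[0,0,0,0,-0.4]])

```text
time: 25.9
tool_pos: [0.4834, 0.1007, 0.0534]
tool_rot: [-3.141, -0.001, -0.08]
contact_force: [0.5, 0.9, 0.2]
opening: 0.0638
grip_force: 0.0
```

move_arm(rows=[[0,0,0,0,1],[0,0,0,0,1],[0,0,0,0,1],[0,0,0,0,1],[0,0,2,0,1],[0,0,2,0,1],[3,0,0,0,1],[3,0,0,0,1],[0,0,0,0,1]])

```text
time: 26.8
tool_pos: [0.4889, 0.1004, 0.0567]
tool_rot: [3.142, -0.0, -0.08]
contact_force: [0.8, -0.3, -0.5]
opening: 0.0536
grip_force: 30.0
```

move_arm(rows=[[0,0,-2,0,1],[0,0,-2,0,1],[0,0,0,0,1],[0,0,0,0,-0.35],[0,0,0,0,-0.35],[0,0,0,0,-0.35],[0,0,0,0,-0.4],[0,0,30,0,-0.4],[-6,-35,0,0,-0.4],[-5,-44,0,0,-0.4],[0,0,-15,0,-0.4],[0,0,-15,0,-0.4]])

```text
time: 28.0
tool_pos: [0.4779, 0.0201, 0.0529]
tool_rot: [3.141, -0.002, -0.083]
contact_force: [-0.4, 0.4, 0.2]
opening: 0.0644
grip_force: 0.0
```

move_arm(rows=[[0,0,0,0,-0.4],[0,0,0,0,1],[0,0,0,0,1],[0,0,0,0,1],[0,0,0,0,1],[0,0,2,0,1],[0,0,2,0,1],[3,0,0,0,1],[2,0,0,0,1],[0,0,0,0,1]])

```text
time: 29.0
tool_pos: [0.4828, 0.0214, 0.0567]
tool_rot: [3.141, -0.0, -0.08]
contact_force: [0.2, 0.4, -1.4]
opening: 0.0537
grip_force: 30.0
```

move_arm(rows=[[0,0,-2,0,1],[0,0,-2,0,1],[0,0,0,0,1],[0,0,0,0,-0.35],[0,0,0,0,-0.35],[0,0,0,0,-0.35],[0,0,0,0,-0.4],[0,0,40,0,-0.4],[0,0,45,0,-0.4],[0,0,45,0,-0.4],[-20,0,20,0,-0.4],[-40,0,20,0,-0.4]])

```text
time: 30.2
tool_pos: [0.4237, 0.0212, 0.2242]
tool_rot: [3.141, -0.003, -0.08]
contact_force: [0.8, -0.3, 0.6]
opening: 0.0645
grip_force: 0.0
```

move_arm(rows=[[-30,0,30,0,-0.4],[-20,0,10,0,-0.4],[0,0,0,0,-0.4],[0,0,0,0,-0.4]])

```text
time: 30.6
tool_pos: [0.3727, 0.0214, 0.2628]
tool_rot: [3.141, -0.001, -0.08]
contact_force: [0.7, 0.1, -0.6]
opening: 0.0641
grip_force: 0.0
```

```bash
python3 - <<'E'
from h import *
s=monitor.observe();print(s['tool_pos'],s['tool_rot'])
a=shot('wrist','pics/w7.png'); cv2.imwrite('pics/w7b.png',cv2.resize(a[0:160,120:440],None,fx=2.5,fy=2.5,interpolation=cv2.INTER_CUBIC)[:,:,::-1])
E
```

```text
[0.37274768 0.02142732 0.26279611] [ 3.14147314e+00 -1.15655866e-03 -8.03893679e-02]
```

View pics/w7b.png

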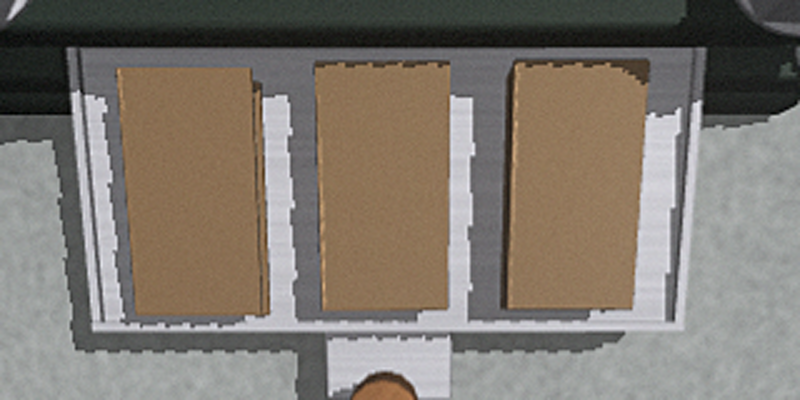

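All three books are now inside the lips and evenly placed. Next I'll push the bed home from behind the knob with shut fingers.

move_arm(rows=[[-22,5,0,0,1],[0,0,-40,0,1],[0,0,-45,0,1],[0,0,-45,0,1],[0,0,-22,0,1],[0,0,0,0,1],[0,0,0,0,1]])

```text
time: 31.35
tool_pos: [0.3509, 0.0264, 0.1105]
tool_rot: [-3.142, 0.002, -0.08]
contact_force: [1.1, 0.0, -0.1]
opening: 0.0129
grip_force: 0.0
```

move_arm(rows=[[5,0,0,0,1],[5,0,0,0,1],[5,0,0,0,1],[5,0,0,0,1],[6,-1,0,0,1],[8,-1,0,0,1],[8,-1,0,0,1],[8,-1,0,0,1],[8,-1,0,0,1],[8,-1,0,0,1],[8,-1,0,0,1],[8,0,0,0,1]])

```text
time: 32.55
tool_pos: [0.433, 0.019, 0.1107]
tool_rot: [3.141, 0.0, -0.08]
contact_force: [-3.7, -2.4, -0.0]
opening: 0.0003
grip_force: 1.6
```

move_arm(rows=[[8,0,0,0,1],[8,-1,0,0,1],[8,-1,0,0,1],[8,0,0,0,1],[8,-1,0,0,1],[6,0,0,0,1],[4,0,0,0,1],[3,0,0,0,1],[3,0,0,0,1]])

```text
time: 33.45
tool_pos: [0.4885, 0.0163, 0.1108]
tool_rot: [3.141, 0.0, -0.08]
contact_force: [-3.7, -1.4, -0.7]
opening: 0.0004
grip_force: 1.4
```

move_arm(rows=[[3,0,0,0,1],[3,0,0,0,1],[3,-1,0,0,1],[2,0,0,0,1],[2,0,0,0,1],[0,0,0,0,1]])

```text
time: 34.05
tool_pos: [0.5009, 0.0157, 0.1107]
tool_rot: [-3.142, 0.002, -0.08]
contact_force: [-5.1, 0.3, 2.4]
opening: 0.0005
grip_force: 2.5
```

move_arm(rows=[[2,0,0,0,1],[2,0,0,0,1],[2,0,0,0,1],[0,0,0,0,1]])

```text
time: 34.45
tool_pos: [0.501, 0.0158, 0.1106]
tool_rot: [3.141, 0.014, -0.079]
contact_force: [-27.1, -0.6, 18.0]
opening: 0.0005
grip_force: 13.0
```

The force jumped to 27 N with no further travel, so the bed is home at its stop. Next I'll take close views of the four nuts.

move_arm(rows=[[-10,0,0,0,1],[-20,0,10,0,1],[0,10,45,0,1],[0,35,20,0,1],[5,35,0,0,1],[10,35,0,0,1],[10,33,0,0,1],[3,0,0,0,1],[0,0,0,0,1],[0,0,0,0,1]])

```text
time: 35.45
tool_pos: [0.5055, 0.1628, 0.1857]
tool_rot: [3.141, -0.0, -0.081]
contact_force: [0.7, -0.1, 0.2]
opening: 0.0004
grip_force: 0.0
```

```bash
python3 -c "
from h import *
print(monitor.observe()['tool_pos']); shot('wrist','pics/nl.png')"
```

```text
[0.50553145 0.16275456 0.18572111]
```

move_arm(rows=[[31,-2,0,0,1],[31,-2,0,0,1],[31,-2,0,0,1],[0,0,0,0,1],[0,0,0,0,1]])

```text
time: 36.0
tool_pos: [0.5982, 0.1563, 0.1852]
tool_rot: [3.141, 0.001, -0.082]
contact_force: [-1.4, -0.9, 0.3]
opening: 0.0005
grip_force: 0.0
```

```bash
python3 -c "
from h import *
print(monitor.observe()['tool_pos']); shot('wrist','pics/fl.png')"
```

```text
[0.59819379 0.15631332 0.18521409]
```

move_arm(rows=[[-3,-43,0,0,1],[-3,-43,0,0,1],[-3,-43,0,0,1],[-3,-43,0,0,1],[-3,-43,0,0,1],[-3,-43,0,0,1],[-5,-43,0,0,1],[0,0,0,0,1],[0,0,0,0,1]])

```text
time: 36.95
tool_pos: [0.5744, -0.1439, 0.1861]
tool_rot: [-3.141, 0.0, -0.082]
contact_force: [-0.2, -0.5, -0.2]
opening: 0.0007
grip_force: 0.0
```

```bash
python3 -c "
from h import *
print(monitor.observe()['tool_pos']); shot('wrist','pics/fr.png')"
```

```text
[ 0.57440479 -0.14393072  0.1860623 ]
```

move_arm(rows=[[-31,2,0,0,1],[-31,2,0,0,1],[-31,2,0,0,1],[0,0,0,0,1],[0,0,0,0,1]])

```text
time: 37.5
tool_pos: [0.4827, -0.1363, 0.1865]
tool_rot: [3.141, -0.001, -0.079]
contact_force: [0.3, 0.1, -0.1]
opening: 0.0004
grip_force: 0.0
```

```bash
python3 -c "
from h import *
print(monitor.observe()['tool_pos']); shot('wrist','pics/nr.png')
t=[]
P=dict(nl=(.572,.161),fl=(.663,.155),nr=(.548,-.139),fr=(.639,-.146))
for n in('fl','fr','nl','nr'):
    im=cv2.imread(f'pics/{n}.png'); u=w2p(ld(f'pics/{n}.png'),[*P[n],.135])[0]; x,y=[int(v) for v in u.round()]; x0=max(x-66,0);y0=max(y-50,0); c=cv2.resize(im[y0:y0+100,x0:x0+133],(399,300),interpolation=cv2.INTER_CUBIC); print(n,x0,y0); t.append(cv2.copyMakeBorder(c,0,0,0,1,0))
cv2.imwrite('pics/nuts.png',np.vstack([np.hstack(t[:2]),np.hstack(t[2:])]))"
```

```text
[ 0.48271501 -0.13630289  0.18648136]
fl 209 73
fr 211 73
nl 210 70
nr 212 72
```

View pics/nuts.png

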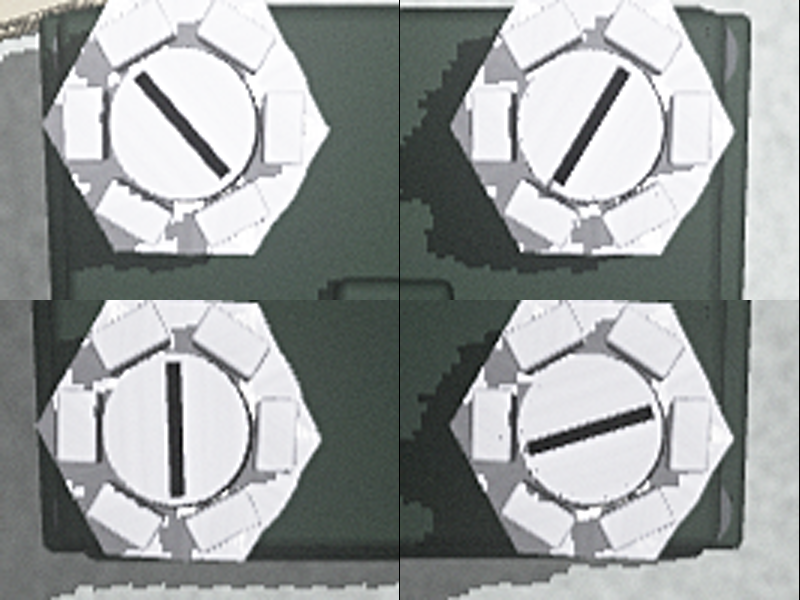

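All four nuts are clear. The hexagons' corners point left and right, so a pair of flats faces fore and aft. The scribed lines are distinct: fl (139,75)-(226,177), fr (626,70)-(557,184), nl (174,363)-(177,496), nr (528,449)-(654,411).

```bash
python3 - <<'E'
from h import *
D=dict(fl=((209,73),(0,0),[(44,128),(329,130)],[(139,75),(226,177)]),fr=((211,73),(400,0),[(451,128),(735,130)],[(626,70),(557,184)]),
nl=((210,70),(0,300),[(37,428),(322,438)],[(174,363),(177,496)]),nr=((212,72),(400,300),[(451,435),(733,438)],[(528,449),(654,411)]))
for n,(o,c,h,l) in D.items():
    C=ld(f'pics/{n}.png'); f=lambda a,z:p2w(C,(np.array(a,float)-c+.5)/3-.5+o,z)[:,:2]
    H=f(h,.120); S=f(l,.138); a=H[0]-H[1]; b=S[0]-S[1]
    tn=np.arctan2(-a[0],a[1]); th=np.arctan2(b[1],b[0]); s=np.pi/3
    t0=(tn-th)%s
    T=[t0+k*s for k in range(4)]
    print(n,'stud',S.mean(0).round(4),'hexmid',H.mean(0).round(4),np.linalg.norm(a).round(4),np.linalg.norm(b).round(4),'nut yaw %.3f hole %.3f'%(tn,th),'T',np.round(T,3))
E
```

```text
fl stud [0.668 0.158] hexmid [0.6678 0.1578] 0.0632 0.0266 nut yaw -0.089 hole 0.637 T [0.321 1.368 2.416 3.463]
fr stud [ 0.6439 -0.1451] hexmid [ 0.6439 -0.1451] 0.0633 0.0267 nut yaw -0.089 hole -0.647 T [0.558 1.605 2.652 3.7  ]
nl stud [0.5765 0.1653] hexmid [0.5764 0.1651] 0.0634 0.0261 nut yaw -0.115 hole -0.068 T [1.    2.048 3.095 4.142]
nr stud [ 0.5524 -0.1378] hexmid [ 0.5514 -0.1377] 0.0631 0.027 nut yaw -0.089 hole 1.774 T [0.231 1.278 2.325 3.372]
```

The stud centres match the 304 x 92 mm spacing. Total turns needed are fl 2.416, fr 1.605, nl 2.048 and nr 2.325 rad. Round 1 will run nr, fl, nl, fr, with a 0.785 rad bite each.

move_arm(newtons=60, rows=[[18,0,0,0.13,-0.57],[18,0,0,0.13,-0.57],[18,-1,0,0.13,-0.57],[16,-1,0,0.125,-0.57],[0,0,0,0,-0.57],[0,0,0,0,-0.57],[0,0,0,0,-0.57],[0,0,0,0,-0.57],[0,0,0,0,-0.57]])

```text
time: 38.45
tool_pos: [0.5522, -0.1395, 0.186]
tool_rot: [3.141, -0.0, 0.434]
contact_force: [0.3, -0.3, -1.4]
opening: 0.0679
grip_force: 0.0
```

move_arm(rows=[[0,0,-25,0,-0.57],[0,0,-25,0,-0.57],[0,0,-20,0,-0.57],[0,0,-10,0,-0.57],[0,0,0,0,-0.57],[0,0,0,0,-0.57]])

```text
time: 39.05
tool_pos: [0.5529, -0.1398, 0.1066]
tool_rot: [3.141, -0.001, 0.435]
contact_force: [1.4, -0.4, 0.7]
opening: 0.0719
grip_force: 0.0
```

move_arm(rows=[[0,2,0,0,-0.57],[0,0,0,0,1],[0,0,0,0,1],[0,0,0,0,1],[0,0,0,0,1],[0,0,0,0,1]])

```text
time: 39.65
tool_pos: [0.5527, -0.1377, 0.1062]
tool_rot: [3.141, -0.001, 0.434]
contact_force: [0.2, -0.2, 4.4]
opening: 0.0547
grip_force: 59.7
```

move_arm(rows=[[0,0,0,-0.1,1],[0,0,0,-0.1,1],[0,0,0,-0.1,1],[0,0,0,-0.1,1],[0,0,0,-0.1,1],[0,0,0,-0.1,1],[0,0,0,-0.1,1],[0,0,0,-0.085,1],[0,0,0,0,1],[0,0,0,0,1]])

```text
time: 40.65
tool_pos: [0.5527, -0.1378, 0.1054]
tool_rot: [3.142, -0.0, -0.349]
contact_force: [3.0, -2.4, -4.8]
opening: 0.0545
grip_force: 59.7
```

Turned cleanly. On to fl.

move_arm(rows=[[0,0,0,0,-0.57],[0,0,0,0,-0.57],[0,0,0,0,-0.57],[0,0,30,0,-0.57],[0,0,30,0,-0.57],[14,37,0,0.1,-0.57],[14,37,0,0.1,-0.57],[14,37,0,0.1,-0.57],[14,37,0,0.1,-0.57],[14,37,0,0.1,-0.57],[15,37,0,0.1,-0.57],[15,37,0,0.1,-0.57]])

```text
time: 41.85
tool_pos: [0.6526, 0.1232, 0.1659]
tool_rot: [3.142, 0.0, 0.355]
contact_force: [0.7, -1.0, -0.5]
opening: 0.0721
grip_force: 0.0
```

move_arm(rows=[[15,37,0,0.085,-0.57],[0,0,0,0,-0.57],[0,0,-30,0,-0.57],[0,0,-20,0,-0.57],[0,0,-10,0,-0.57],[0,0,0,0,-0.57],[0,0,0,0,-0.57]])

```text
time: 42.55
tool_pos: [0.6679, 0.1581, 0.1068]
tool_rot: [3.141, -0.001, 0.434]
contact_force: [-0.8, -1.7, -0.8]
opening: 0.0718
grip_force: 0.0
```

Right on fl. Close, turn, release, then go to nl (0.5765, 0.1653), turning the tool back by 0.76 for its nut yaw of -0.115.

move_arm(rows=[[0,0,0,0,1],[0,0,0,0,1],[0,0,0,0,1],[0,0,0,0,1],[0,0,0,0,1]])

```text
time: 43.05
tool_pos: [0.6682, 0.1579, 0.1069]
tool_rot: [3.14, -0.002, 0.434]
contact_force: [0.3, -4.0, 5.3]
opening: 0.0544
grip_force: 60.0
```

move_arm(rows=[[0,0,0,-0.1,1],[0,0,0,-0.1,1],[0,0,0,-0.1,1],[0,0,0,-0.1,1],[0,0,0,-0.1,1],[0,0,0,-0.1,1],[0,0,0,-0.1,1],[0,0,0,-0.085,1],[0,0,0,0,1],[0,0,0,0,1]])

```text
time: 44.05
tool_pos: [0.6682, 0.1582, 0.106]
tool_rot: [-3.141, -0.002, -0.349]
contact_force: [4.1, -2.5, 0.6]
opening: 0.055
grip_force: 60.0
```

move_arm(rows=[[0,0,0,0,-0.57],[0,0,0,0,-0.57],[0,0,0,0,-0.57],[0,0,30,0,-0.57],[0,0,30,0,-0.57],[-23,2,0,0.13,-0.57],[-23,2,0,0.13,-0.57],[-23,2,0,0.13,-0.57],[-22,1,0,0.13,-0.57],[0,0,0,0.13,-0.57],[0,0,0,0.11,-0.57],[0,0,0,0,-0.57]])

```text
time: 45.25
tool_pos: [0.5759, 0.1658, 0.1658]
tool_rot: [-3.141, 0.001, 0.412]
contact_force: [-0.0, 0.3, 0.5]
opening: 0.072
grip_force: 0.0
```

move_arm(rows=[[0,0,0,0,-0.57],[0,0,-30,0,-0.57],[0,0,-20,0,-0.57],[0,0,-10,0,-0.57],[0,0,0,0,-0.57],[0,0,0,0,-0.57]])

```text
time: 45.85
tool_pos: [0.577, 0.1656, 0.1064]
tool_rot: [3.141, -0.001, 0.409]
contact_force: [0.7, 0.0, 0.2]
opening: 0.0723
grip_force: 0.0
```

move_arm(rows=[[0,0,0,0,1],[0,0,0,0,1],[0,0,0,0,1],[0,0,0,0,1],[0,0,0,0,1]])

```text
time: 46.35
tool_pos: [0.577, 0.1653, 0.1066]
tool_rot: [3.141, -0.002, 0.41]
contact_force: [-0.2, -1.1, 6.1]
opening: 0.0547
grip_force: 59.9
```

move_arm(rows=[[0,0,0,-0.1,1],[0,0,0,-0.1,1],[0,0,0,-0.1,1],[0,0,0,-0.1,1],[0,0,0,-0.1,1],[0,0,0,-0.1,1],[0,0,0,-0.1,1],[0,0,0,-0.085,1],[0,0,0,0,1],[0,0,0,0,1]])

```text
time: 47.35
tool_pos: [0.5769, 0.1653, 0.1057]
tool_rot: [-3.141, -0.001, -0.374]
contact_force: [2.5, -2.8, -1.0]
opening: 0.0548
grip_force: 60.0
```

move_arm(rows=[[0,0,0,0,-0.57],[0,0,0,0,-0.57],[0,0,0,0,-0.57],[0,0,30,0,-0.57],[0,0,30,0,-0.57],[9,-39,0,0.1,-0.57],[9,-39,0,0.1,-0.57],[9,-39,0,0.1,-0.57],[8,-39,0,0.1,-0.57],[8,-39,0,0.1,-0.57],[8,-39,0,0.1,-0.57],[8,-39,0,0.1,-0.57]])

```text
time: 48.55
tool_pos: [0.6354, -0.1089, 0.1658]
tool_rot: [-3.141, 0.0, 0.33]
contact_force: [1.3, 0.1, 0.2]
opening: 0.072
grip_force: 0.0
```

move_arm(rows=[[8,-38,0,0.11,-0.57],[0,0,0,0,-0.57],[0,0,-30,0,-0.57],[0,0,-20,0,-0.57],[0,0,-10,0,-0.57],[0,0,0,0,-0.57],[0,0,0,0,-0.57]])

```text
time: 49.25
tool_pos: [0.6439, -0.1452, 0.1066]
tool_rot: [3.141, -0.001, 0.435]
contact_force: [0.8, 0.1, 0.7]
opening: 0.0719
grip_force: 0.0
```

move_arm(rows=[[0,0,0,0,1],[0,0,0,0,1],[0,0,0,0,1],[0,0,0,0,1],[0,0,0,0,1]])

```text
time: 49.75
tool_pos: [0.6438, -0.1454, 0.1067]
tool_rot: [3.141, -0.001, 0.435]
contact_force: [-1.3, 1.5, 6.0]
opening: 0.0548
grip_force: 60.0
```

move_arm(rows=[[0,0,0,-0.1,1],[0,0,0,-0.1,1],[0,0,0,-0.1,1],[0,0,0,-0.1,1],[0,0,0,-0.1,1],[0,0,0,-0.1,1],[0,0,0,-0.1,1],[0,0,0,-0.085,1],[0,0,0,0,1],[0,0,0,0,1]])

```text
time: 50.75
tool_pos: [0.6437, -0.145, 0.1058]
tool_rot: [-3.141, -0.0, -0.349]
contact_force: [1.4, 4.1, 1.8]
opening: 0.0548
grip_force: 60.0
```

move_arm(rows=[[0,0,0,0,-0.57],[0,0,0,0,-0.57],[0,0,0,0,-0.57],[0,0,30,0,-0.57],[0,0,30,0,-0.57],[-23,2,0,0.13,-0.57],[-23,2,0,0.13,-0.57],[-23,2,0,0.13,-0.57],[-22,1,0,0.13,-0.57],[0,0,0,0.13,-0.57],[0,0,0,0.13,-0.57],[0,0,0,0.13,-0.57]])

```text
time: 51.95
tool_pos: [0.5522, -0.1389, 0.1659]
tool_rot: [3.141, 0.0, 0.565]
contact_force: [-0.1, 1.1, 0.5]
opening: 0.072
grip_force: 0.0
```

move_arm(rows=[[0,0,0,0.13,-0.57],[0,0,0,0,-0.57],[0,0,-30,0,-0.57],[0,0,-20,0,-0.57],[0,0,-10,0,-0.57],[0,0,0,0,-0.57],[0,0,0,0,-0.57]])

```text
time: 52.65
tool_pos: [0.5529, -0.1388, 0.1064]
tool_rot: [3.141, -0.0, 0.689]
contact_force: [-0.2, 0.6, -0.4]
opening: 0.0723
grip_force: 0.0
```

Round 2, nr: turning to a final tool yaw of -0.843.

move_arm(rows=[[0,1,0,0,-0.57],[0,0,0,0,1],[0,0,0,0,1],[0,0,0,0,1],[0,0,0,0,1],[0,0,0,0,1]])

```text
time: 53.25
tool_pos: [0.5528, -0.1377, 0.1063]
tool_rot: [3.141, -0.001, 0.69]
contact_force: [0.2, -1.0, 2.7]
opening: 0.0548
grip_force: 59.8
```

move_arm(rows=[[0,0,0,-0.13,1],[0,0,0,-0.13,1],[0,0,0,-0.13,1],[0,0,0,-0.13,1],[0,0,0,-0.13,1],[0,0,0,-0.13,1],[0,0,0,-0.13,1],[0,0,0,-0.13,1],[0,0,0,-0.13,1],[0,0,0,-0.13,1],[0,0,0,-0.13,1],[0,0,0,-0.1,1]])

```text
time: 54.45
tool_pos: [0.5526, -0.1379, 0.1049]
tool_rot: [3.141, -0.0, -0.844]
contact_force: [3.3, -4.2, -6.6]
opening: 0.0548
grip_force: 59.5
```

move_arm(rows=[[0,0,0,0,1],[0,0,0,0,1],[0,0,0,0,1]])

```text
time: 54.75
tool_pos: [0.5526, -0.1379, 0.1049]
tool_rot: [-3.141, 0.0, -0.839]
contact_force: [3.6, -4.2, -9.3]
opening: 0.0545
grip_force: 59.9
```

move_arm(rows=[[0,0,0,0,-0.57],[0,0,0,0,-0.57],[0,0,0,0,-0.57],[0,0,30,0,-0.57],[0,0,30,0,-0.57],[14,37,0,0.13,-0.57],[14,37,0,0.13,-0.57],[14,37,0,0.13,-0.57],[14,37,0,0.13,-0.57],[14,37,0,0.13,-0.57],[15,37,0,0.13,-0.57],[15,37,0,0.13,-0.57]])

```text
time: 55.95
tool_pos: [0.6526, 0.1233, 0.1662]
tool_rot: [3.141, -0.0, 0.076]
contact_force: [1.5, -0.5, 0.4]
opening: 0.0718
grip_force: 0.0
```

move_arm(rows=[[15,37,0,0.13,-0.57],[0,0,0,0.13,-0.57],[0,0,0,0.13,-0.57],[0,0,0,0.13,-0.57],[0,0,0,0.11,-0.57],[0,0,-30,0,-0.57],[0,0,-20,0,-0.57],[0,0,-10,0,-0.57],[0,0,0,0,-0.57],[0,0,0,0,-0.57]])

```text
time: 56.95
tool_pos: [0.6679, 0.1586, 0.1068]
tool_rot: [3.141, -0.001, 0.7]
contact_force: [0.1, 0.2, -0.2]
opening: 0.0721
grip_force: 0.0
```

move_arm(rows=[[0,0,0,0,1],[0,0,0,0,1],[0,0,0,0,1],[0,0,0,0,1],[0,0,0,0,1]])

```text
time: 57.45
tool_pos: [0.6685, 0.1579, 0.1069]
tool_rot: [3.139, -0.002, 0.699]
contact_force: [1.8, -3.3, 5.0]
opening: 0.0542
grip_force: 59.9
```

move_arm(rows=[[0,0,0,-0.13,1],[0,0,0,-0.13,1],[0,0,0,-0.13,1],[0,0,0,-0.13,1],[0,0,0,-0.13,1],[0,0,0,-0.13,1],[0,0,0,-0.13,1],[0,0,0,-0.13,1],[0,0,0,-0.13,1],[0,0,0,-0.13,1],[0,0,0,-0.13,1],[0,0,0,-0.13,1]])

```text
time: 58.65
tool_pos: [0.6685, 0.1582, 0.1056]
tool_rot: [-3.141, -0.002, -0.863]
contact_force: [6.8, -0.4, -2.2]
opening: 0.0546
grip_force: 59.8
```

move_arm(rows=[[0,0,0,-0.073,1],[0,0,0,0,1],[0,0,0,0,1],[0,0,0,0,1]])

```text
time: 59.05
tool_pos: [0.6685, 0.1583, 0.1056]
tool_rot: [-3.14, -0.002, -0.934]
contact_force: [7.3, -1.5, -2.0]
opening: 0.0546
grip_force: 60.0
```

move_arm(rows=[[0,0,0,0,-0.57],[0,0,0,0,-0.57],[0,0,0,0,-0.57],[0,0,30,0,-0.57],[0,0,30,0,-0.57],[-23,2,0,0.13,-0.57],[-23,2,0,0.13,-0.57],[-23,2,0,0.13,-0.57],[-23,1,0,0.13,-0.57],[0,0,0,0.13,-0.57],[0,0,0,0.13,-0.57],[0,0,0,0.13,-0.57]])

```text
time: 60.25
tool_pos: [0.5749, 0.1657, 0.166]
tool_rot: [-3.142, 0.0, -0.017]
contact_force: [-0.4, 0.2, -0.9]
opening: 0.0719
grip_force: 0.0
```

move_arm(rows=[[0,0,0,0.13,-0.57],[0,0,0,0.13,-0.57],[0,0,0,0.13,-0.57],[0,0,0,0.13,-0.57],[0,0,0,0.13,-0.57],[0,0,0,0.046,-0.57],[0,0,-30,0,-0.57],[0,0,-20,0,-0.57],[0,0,-10,0,-0.57],[0,0,0,0,-0.57],[0,0,0,0,-0.57]])

```text
time: 61.35
tool_pos: [0.5759, 0.1656, 0.1065]
tool_rot: [3.141, -0.001, 0.673]
contact_force: [-0.6, -0.4, 0.1]
opening: 0.0722
grip_force: 0.0
```

move_arm(rows=[[1,0,0,0,1],[0,0,0,0,1],[0,0,0,0,1],[0,0,0,0,1],[0,0,0,0,1]])

```text
time: 61.85
tool_pos: [0.577, 0.1654, 0.1066]
tool_rot: [3.141, -0.001, 0.673]
contact_force: [0.3, -1.7, 4.6]
opening: 0.0548
grip_force: 59.9
```

move_arm(rows=[[0,0,0,-0.13,1],[0,0,0,-0.13,1],[0,0,0,-0.13,1],[0,0,0,-0.13,1],[0,0,0,-0.13,1],[0,0,0,-0.13,1],[0,0,0,-0.13,1],[0,0,0,-0.13,1],[0,0,0,-0.13,1],[0,0,0,-0.094,1],[0,0,0,0,1],[0,0,0,0,1]])

```text
time: 63.05
tool_pos: [0.5769, 0.1653, 0.1055]
tool_rot: [-3.141, -0.001, -0.59]
contact_force: [3.4, -1.0, -3.7]
opening: 0.0544
grip_force: 60.0
```

move_arm(rows=[[0,0,0,0,1],[0,0,0,0,1]])

```text
time: 63.25
tool_pos: [0.5768, 0.1653, 0.1055]
tool_rot: [-3.141, -0.0, -0.59]
contact_force: [6.2, -0.9, -5.6]
opening: 0.0548
grip_force: 60.0
```

move_arm(rows=[[0,0,0,0,-0.57],[0,0,0,0,-0.57],[0,0,0,0,-0.57],[0,0,30,0,-0.57],[0,0,30,0,-0.57],[9,-39,0,0.13,-0.57],[9,-39,0,0.13,-0.57],[9,-39,0,0.13,-0.57],[8,-39,0,0.13,-0.57],[8,-39,0,0.13,-0.57],[8,-39,0,0.13,-0.57],[8,-39,0,0.13,-0.57]])

```text
time: 64.45
tool_pos: [0.6353, -0.1088, 0.166]
tool_rot: [-3.141, 0.0, 0.325]
contact_force: [0.3, 0.0, 0.2]
opening: 0.0719
grip_force: 0.0
```

move_arm(rows=[[8,-38,0,0.13,-0.57],[0,0,0,0.13,-0.57],[0,0,0,0.118,-0.57],[0,0,0,0,-0.57],[0,0,-30,0,-0.57],[0,0,-20,0,-0.57],[0,0,-10,0,-0.57],[0,0,0,0,-0.57],[0,0,0,0,-0.57]])

```text
time: 65.35
tool_pos: [0.644, -0.1455, 0.1067]
tool_rot: [3.14, -0.001, 0.696]
contact_force: [0.5, -0.5, 0.8]
opening: 0.072
grip_force: 0.0
```

Turn fr, release, lift, and step back above the near side to check all four.

move_arm(rows=[[0,0,0,0,1],[0,0,0,0,1],[0,0,0,0,1],[0,0,0,0,1],[0,0,0,0,1]])

```text
time: 65.85
tool_pos: [0.6438, -0.1456, 0.1067]
tool_rot: [3.14, -0.001, 0.697]
contact_force: [-0.9, 0.5, 5.9]
opening: 0.0546
grip_force: 60.0
```

move_arm(rows=[[0,0,0,-0.13,1],[0,0,0,-0.13,1],[0,0,0,-0.13,1],[0,0,0,-0.13,1],[0,0,0,-0.13,1],[0,0,0,-0.13,1],[0,0,0,-0.039,1],[0,0,0,0,1],[0,0,0,0,1],[0,0,0,0,1]])

```text
time: 66.85
tool_pos: [0.6436, -0.1451, 0.1057]
tool_rot: [-3.141, -0.0, -0.121]
contact_force: [2.4, 3.7, 0.1]
opening: 0.0545
grip_force: 59.9
```

move_arm(rows=[[0,0,0,0,-0.57],[0,0,0,0,-0.57],[0,0,0,0,-0.57],[0,0,40,0,-0.57],[-10,10,45,0,0],[-35,30,20,0.04,1],[-35,30,20,0,1],[-35,35,15,0,1],[-35,35,0,0,1],[0,10,0,0,1],[0,0,0,0,1],[0,0,0,0,1]])

```text
time: 68.05
tool_pos: [0.4959, 0.0023, 0.2452]
tool_rot: [3.141, -0.001, -0.082]
contact_force: [-0.2, -0.2, 0.5]
opening: 0.0124
grip_force: 0.0
```

```bash
python3 - <<'E'
from h import *
print(monitor.observe()['tool_pos'])
im=shot('wrist','pics/w9.png'); C=ld('pics/w9.png'); t=[]
P=dict(fl=(.668,.158),fr=(.644,-.145),nl=(.5767,.1653),nr=(.5526,-.1378))
for n in P:
    x,y=w2p(C,[*P[n],.135])[0].round().astype(int); x0=max(x-53,0);y0=max(y-40,0); print(n,x,y,x0,y0)
    t.append(cv2.resize(im[y0:y0+80,x0:x0+106],(400,300),interpolation=cv2.INTER_CUBIC))
cv2.imwrite('pics/n9.png',np.vstack([np.hstack(t[:2]),np.hstack(t[2:])])[:,:,::-1])
E
```

```text
[0.49590671 0.00230498 0.24517941]
fl 50 -10 0 0
fr 466 -12 413 0
nl 71 120 18 80
nr 450 118 397 78
```

View pics/n9.png

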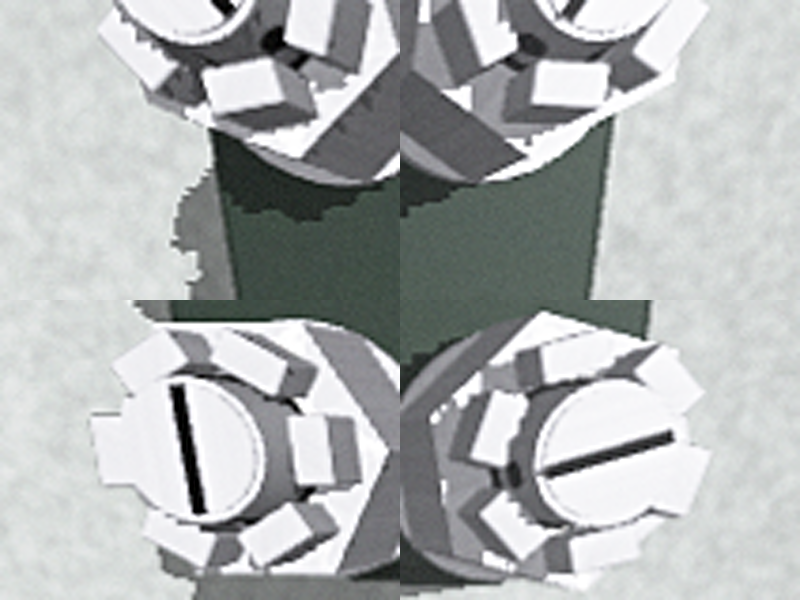

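The line on each stud points through a gap between crown blocks, and the cross holes are visible in the slots of fl, fr and nr. Last check: bed position and books.

```bash
python3 - <<'E'
from h import *
b=shot('top','pics/t9.png'); a=shot('scene','pics/s9.png')
cv2.imwrite('pics/m9.png',np.hstack([cv2.resize(b[120:270,150:400],(400,240),interpolation=cv2.INTER_CUBIC),cv2.resize(a[150:390,150:400],(400,384))[:240]])[:,:,::-1])
print(w2p(ld('pics/s9.png'),[.524,.016,.142]))
cv2.imwrite('pics/m9.png',np.vstack([cv2.resize(b[120:270,150:400],(400,240)),cv2.resize(a[150:350,170:400],(400,348),interpolation=cv2.INTER_CUBIC)])[:,:,::-1])
E
```

```text
[[269.97788448 217.48790979]]
```

View pics/m9.png

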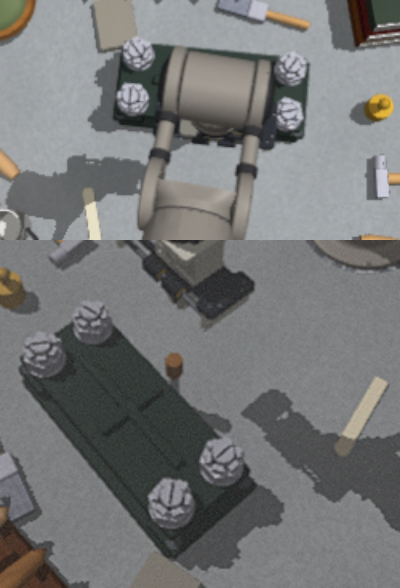

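The knob is at its home position: seen at about (270,219), predicted (270,217). The bench is clear of books and the other items have not moved. Handing in.

```bash
python3 -c "
from h import *
print(workorder.hand_in())"
```

```text
the job is handed in; nothing more can be done
None
```

The job is handed in; the hand-in call returned no verdict. The three books went flat into the tray, the bed is home at its stop, and the four nuts were tightened crosswise in two rounds, ending with a slot in line with each stud's cross hole.

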